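Right the concentrate bottle and hold the ultrasonic cleaner's lid open

TASK

I am about to top up the ultrasonic cleaner: first stand the fallen square bottle of cleaning concentrate upright on the round cork coaster, its whole base on the cork, and let go of it. Then lift the cleaner's lid to 60 degrees from closed and keep holding it steadily there, because it falls shut by itself: finish while still holding the lid with the gripper, and leave the other things on the desk where they are.

Things in the scene. Friction and masses are not known exactly. Their poses are not given: they have to be found in the camera images.
- bottle: white square plastic bottle, 44 x 44 mm section, body 80 mm high, then a grey round screw cap (30 mm across) up to 105 mm; 0.11 to 0.22 kg, centre of mass about 43 mm above its base. Origin: centre of its base; z axis from base to cap. At the start it lies on a flat side on the desk: z axis level, origin 22 mm and upper side 44 mm above the desk.
- coaster: round cork coaster, 130 mm across, 4 mm thick, fixed flat on the desk; origin: centre of its underside, on the desk.
- cleaner: white ultrasonic cleaner, a fixed open-topped box 140 mm deep (x) by 190 mm wide (y) by 115 mm high, with a grey control panel on its front; origin: centre of its underside; its x axis points from its front (the side of the lid's handle) to its back (the hinge), z up. It is turned by up to 0.3 rad.
- lid (a joint): angle of the cleaner's lid in rad: 0 closed, 1.047 is 60 degrees open, stop at 1.40. The hinge runs along the back top edge of the cleaner, parallel to its y axis; opening raises the front edge. About 0.4 kg, nearly no friction: it falls shut from every angle when let go.
- lid_hinge (a point): point on the lid's hinge axis, in the middle of its width: 70 mm behind the cleaner's centre, 115.5 mm above the desk.
- lid_bar (a point): middle of the lid's handle, a round steel bar 12 mm thick, 110 mm long, parallel to the hinge, on two arms at its ends, 55 mm in front of the 8 mm thick lid's front edge and in its plane. 195 mm from the hinge axis; closed, 119.5 mm above the desk. The gap of 49 mm between bar and cleaner takes a finger from above. The point's axes turn with the lid; closed, they are the cleaner's.
- housing: black rubber ring housing, 48 mm across, 12 mm high, with a small lug; lies flat; origin: centre of its underside. Bystander, leave alone.
- circuit: round circuit board, 34 mm across, 4 mm thick, lies flat. Bystander, leave alone.
- cover: round shiny metal cover, 38 mm across, 6 mm thick, lies flat. Bystander, leave alone.
- sounder: round black sounder disc with a brass centre, 46 mm across, 6 mm thick, lies flat. Bystander, leave alone.
- jar: small round glass jar with a steel cap, 44 mm across, 60 mm high, stands upright; origin: centre of its underside. Bystander, leave alone.
- screwdriver: screwdriver with a black handle, 160 mm long, lies on the desk. Bystander, leave alone.
- mug: white mug, 76 mm across, 90 mm high, stands upright; origin: centre of its underside. Bystander, leave alone.
Not all that is in view belongs to the job. Several things look just like the coaster: the one meant starts nearest to the robot's base. There is more than one size of the bottle; the one meant has the size given above.

How it is judged:
On the way, in this order (a step that is already met when the one before it is completed fails the run):
1. the bottle stands released on the coaster while the lid is still closed (angle between bottle's own z axis and vertical below 0.12 rad and horizontal distance between bottle and coaster below 0.04 m and height (world z) of bottle between 0 and 0.012 m and linear speed of bottle below 0.03 m/s and contact force between the fingers and bottle below 0.1 N and value of joint lid below 0.15 rad), for 0.3 s.
2. the lid is up at 60 degrees (within 6), touched by the fingers (value of joint lid between 0.943 and 1.152 rad and contact force between the fingers and lid above 0.3 N), for 0.2 s.
At the end, for the whole second after the job is handed in: The gripper still holds the lid (finger contact over 0.3 N) still at 60 degrees open, within 6 degrees, with the bottle not propping it; the bottle stands upright (within 7 degrees), at rest and released on the coaster, its centre within 40 mm of the coaster's centre (all of step 2 and angle between bottle's own z axis and vertical below 0.12 rad and horizontal distance between bottle and coaster below 0.04 m and height (world z) of bottle between 0 and 0.012 m and linear speed of bottle below 0.03 m/s and contact force between the fingers and bottle below 0.1 N and velocity of joint lid between -0.1 and 0.1 rad/s and contact force between bottle and lid below 0.1 N); the arm keeps its last pose, push and grip.
It fails at once if a bystander on the desk is moved by more than 30 mm (distance of any of housing, circuit, cover, sounder, jar, screwdriver, mug from where it was at the start of the episode above 0.03 m).
It also fails if it takes over 61 s, if anything falls off the work surface, if the arm or the gripper's body presses on something with over 40 N, if the wrist force passes 120 N, or if a joint passes its speed limit or range.

ROBOT

A 6-joint arm with a two-finger parallel gripper is mounted at the origin on the work surface. World frame = base frame: x ahead of the robot, y to its left, z up, the work surface at z = 0. Lengths are in m, angles in rad, forces in N, time in s.
With the tool pointing down it reaches from about 0.35 to 0.775 m from the base axis. Payload 7.3 kg.
Tool frame: the origin (TCP) lies midway between the tips of the shut fingers; the grasp point (between the pads) lies 19 mm behind it; z points along the fingers, y is the line along which they close (so a half turn about z gives the same grasp; the last joint's range is limited). The gripper opens to 92 mm and grips with 3 to 60 N. Pads are 19 mm wide; open, the fingers measure 130 mm over their backs; the gripper's body (75 mm by 190 mm) begins 47 mm behind the grasp point.
Start: joints at [-1.318, 0.342, 1.524, -0, 1.275, -0.146], TCP at [0.204, -0.484, 0.227] pointing down, gripper open.
Joint ranges: [-2.53, 2.53], [-0.77, 2.02], [0.04, 2.7], [-1, 4.14], [0.28, 2.66], [-3.11, 3.11]. Speed limits (rad/s): [2.57, 2.57, 3.14, 3.14, 3.14, 3.14].

INTERFACE

Orientations are given as a rotation vector (axis times angle).
In Python, from station import env gives the robot as it stands.
- The arm moves only by the tool servo_tool, never from a script. Its argument "moves" is a list of rows, each an object of numbers: "claw": the finger opening in mm, from 0 to 91.8; "tx", "ty", "tz": the shift along the world's x, y, z in units of 60 mm (1.0 is 60 mm); "spin": the turn about the world's z in units of 10 degrees (1.0 is 10 degrees). In form: [{"claw": .., "tx": .., "ty": .., "tz": .., "spin": ..}, ...]. A call has 1 to 20 rows; each row is the pose to reach, as a shift and turn from the pose commanded when the call began; what a row does not reach only later rows make up. A row lasts 1/8 s, in which the tool goes at most 62.5 mm and 10.7 degrees, less where a joint would pass 70% of its speed; a pose out of reach is approached as far as the arm can. A call with a gripper value outside its range is refused whole. The fingers move at their own pace and stop on an object; "squeeze" is the grip in N (left out, the last holds). Time passes only in rows, so rows that repeat a pose let the fingers close. It gives the time, the measured TCP pose, the force, the opening and the grip force at its end, in the units of the state.
- env.state(): the state, without advancing time (a new reading comes with each control period).
- env.grab_frame(name): name is "scene" or "side" or "wrist"; returns a dict with "pixels" (400x640x3 uint8, blue, green, red), "depth" (400x640 float32, m along the optical axis (not along the pixel's ray), 0 where there is no reading), "intrinsics" (3x3 intrinsics, pixels), "rvec" (rotation vector, rad) and "tvec" (3), from world to camera coordinates, as OpenCV has them. Camera axes: x right, y down, z forward; pixel columns grow to the right and rows downward; lengths in m; the calibration is good to about 2 mm. A picture is of the moment at which its call begins.
- env.finish_job(): hands the job in; it is judged then, once.
The state is a dict: "time_s": time; "joints": joint angles; "qd": joint speeds; "effort": joint torques, N m; "tool_pos": TCP position; "ee_rot": TCP orientation; "ft_force": force on the tool from outside, world axes, zero at the start; "ft_torque": the same for the moment, N m; "opening": finger opening in m; "grip_force": force on a finger pad.
Only numpy, scipy, OpenCV 4.12 (cv2) and the standard library are available. Lean on these libraries where they do the work, as an engineer would, in place of code of your own. Each camera call takes 0.05 s, during which the arm holds its last target. There are 200 camera calls.

## Working session

There is one attempt and no reset: what is moved stays moved. The work goes in short steps, Python scripts to look and compute and a tool call to move; the robot and the scene stay as the last step left them, time stands still between calls to the robot, and variables do not carry over. Pictures are saved under pics/ and viewed, at most 10 in all, crops included, and the job is handed in when it is done.

Besides the shell and the picture viewer there is one more tool, called after "Call:" by a JSON object that holds its "op" and its "data". servo_tool: Moves the arm, as the interface text tells. Its arguments: {"type":"object","properties":{"moves":{"type":"array"},"squeeze":{"type":"number"}},"required":["moves"]}

```bash
mkdir -p pics; ls; cat > h.py <<'E'
import numpy as np, cv2
from station import env
def cam(n):
    f=env.grab_frame(n); f['R']=cv2.Rodrigues(np.array(f['rvec'],float))[0]; f['t']=np.array(f['tvec'],float).ravel(); f['K']=np.array(f['intrinsics']); return f
def ray(f,u,v):
    d=f['R'].T@np.linalg.inv(f['K'])@np.array([u,v,1.]); c=-f['R'].T@f['t']; return c,d
def onz(f,u,v,z):
    c,d=ray(f,u,v); return c+d*(z-c[2])/d[2]
def pt(f,u,v):
    c,d=ray(f,u,v); return c+d*f['depth'][int(v),int(u)]
def cloud(f):
    h,w=f['depth'].shape; v,u=np.mgrid[:h,:w]
    p=np.stack([u,v,np.ones_like(u)],-1)@np.linalg.inv(f['K']).T*f['depth'][...,None]
    return (p-f['t'])@f['R']
E
python3 - <<'E'
from h import *
for n in ['scene','side']:
    f=cam(n); cv2.imwrite(f'pics/{n}0.png',f['pixels']); np.savez(f'{n}0.npz',**f)
    print(n,-f['R'].T@f['t'],f['R'][2])
s=env.state(); print(s)
E
```

```text
pics
scene [ 1.50233091 -0.05908512  0.77390276] [-0.81929668  0.03826247 -0.57209172]
side [0.34508633 0.80532605 1.06853475] [ 0.12507241 -0.63801977 -0.75979449]
{'time_s': 0.1, 'joints': array([-1.31799376e+00,  3.42635663e-01,  1.52493580e+00,  2.75646772e-05,
        1.27540621e+00, -1.46010193e-01]), 'qd': array([-0.0001519 , -0.00092117, -0.00340468, -0.00010877, -0.00032777,
        0.00155181]), 'effort': array([ 2.27776887e-03, -4.32004702e+01, -2.44694102e+01,  7.19294348e-02,
        5.25986427e-02, -5.34406422e-05]), 'tool_pos': array([ 0.2038    , -0.48342653,  0.2261185 ]), 'ee_rot': array([-3.07798541e+00, -6.22023642e-01,  7.47236332e-05]), 'ft_force': array([-0.08536113, -1.20057117, -0.44754019]), 'ft_torque': array([-0.03861621,  0.01331235, -0.06864332]), 'grip_force': 0.0, 'opening': 0.09208560266401741}
```

View pics/scene0.png

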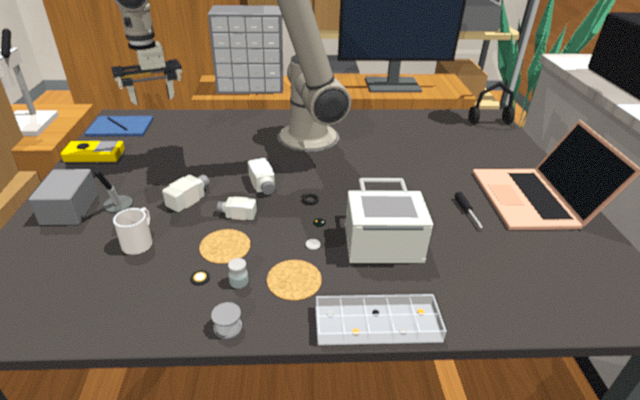

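View pics/side0.png

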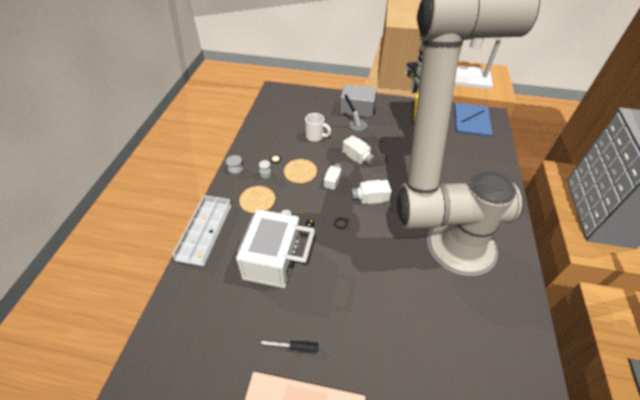

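The scene view (0.77 m up, looking back at the base) shows three white bottles with grey caps: (185,192), (260,176) and (238,208). There are two cork discs, at (225,245) and (294,279), and the cleaner is at (388,225) with its handle at (384,183). The side view shows the same bottles at (357,150), (374,192) and (332,177), the coasters at (300,171) and (257,199), and the cleaner at (270,248). Candidates are those three bottles and two coasters, so I'll measure their sizes next.

```bash
python3 - <<'E'
from h import *
F={n:dict(np.load(f'{n}0.npz')) for n in ['scene','side']}
for n,bs,cs in [('scene',[(185,192),(260,176),(238,208)],[(225,245),(294,279)]),('side',[(357,150),(374,192),(332,177)],[(300,171),(257,199)])]:
    f=F[n]; P=cloud(f); hsv=cv2.cvtColor(f['pixels'],cv2.COLOR_BGR2HSV); print(n)
    H=(P[...,2]>0.012)&(P[...,2]<0.08)&(hsv[...,2]>75)
    k,l,st,ce=cv2.connectedComponentsWithStats(H.astype(np.uint8))
    for u,v in bs:
        m=l==l[v,u]; q=P[m]; top=np.percentile(q[:,2],95)
        r=cv2.minAreaRect((q[:,:2]*1000).astype(np.float32)); 
        t=q[q[:,2]>top-0.006]; rt=cv2.minAreaRect((t[:,:2]*1000).astype(np.float32))
        print('bottle',(u,v),m.sum(),'top',top.round(4),'all',np.round(r[0]),np.round(r[1]),round(r[2],1),'topface',np.round(rt[0]),np.round(rt[1]),round(rt[2],1))
    O=((hsv[...,0]>8)&(hsv[...,0]<28)&(hsv[...,1]>90)&(hsv[...,2]>100)).astype(np.uint8)
    k,l,st,ce=cv2.connectedComponentsWithStats(O)
    for u,v in cs:
        ys,xs=np.where(l==l[v,u]); pts=np.array([onz(f,a,b,.004)[:2] for a,b in zip(xs,ys)])
        c,rad=cv2.minEnclosingCircle((pts*1000).astype(np.float32)); print('coaster',np.round(c),rad,'z',np.median(P[ys,xs,2]),np.hypot(*c))
f=F['scene'];cv2.imwrite('pics/crop.png',cv2.resize(f['pixels'][140:310,150:440],None,fx=2.7,fy=2.7,interpolation=cv2.INTER_CUBIC))
E
```

```text
scene
bottle (185, 192) 971 top 0.0573 all [ 405. -370.] [ 64. 140.] 52.0 topface [ 419. -381.] [ 64. 104.] 55.8
bottle (260, 176) 683 top 0.0573 all [ 337. -154.] [143.  60.] 19.3 topface [ 321. -160.] [109.  59.] 18.4
bottle (238, 208) 590 top 0.0438 all [ 485. -221.] [106.  51.] 82.9 topface [ 486. -209.] [82. 50.] 81.0
coaster [ 623. -239.] 68.82971954345703 z 0.0020451310866467687 667.0182452482758
coaster [747. -60.] 67.96382141113281 z 0.0019192474574696982 749.1759690601665
side
bottle (357, 150) 518 top 0.0583 all [ 402. -364.] [ 63. 139.] 54.1 topface [ 413. -373.] [ 61. 110.] 54.2
bottle (374, 192) 645 top 0.0585 all [ 332. -150.] [138.  66.] 17.9 topface [ 318. -155.] [103.  62.] 20.0
bottle (332, 177) 270 top 0.045 all [ 481. -215.] [108.  45.] 81.2 topface [ 484. -203.] [82. 44.] 82.9
coaster [ 619. -235.] 71.10755157470703 z 0.001826509037675762 662.263197963135
coaster [744. -55.] 69.77449035644531 z 0.002283300369812451 746.3918798301668
```

View pics/crop.png

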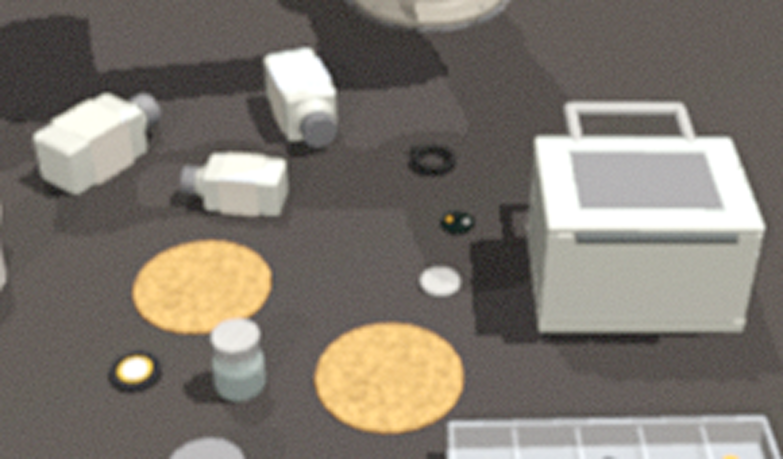

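The bottle at (238,208) measures 82×44 mm with its top at 44 mm, so it is the one meant. The other two are about 105×62 mm. The coaster at (225,245) is the nearer one, 0.665 m from the base against 0.748 m, and it sits at about (0.621,-0.237). The crop confirms that the bottle's cap points to image left (world -y). The tool stays vertical, so I'll pinch the cap lightly, let the bottle pivot in the pads as it lifts, and set it down. First I'll go above the cap and look again.

Call:
{"op": "servo_tool", "data": {"moves": [{"claw": 60,"tx": 0.8,"ty": 0.6,"tz": 0,"spin": 1},{"claw": 60,"tx": 1.6,"ty": 1.3,"tz": 0,"spin": 2},{"claw": 60,"tx": 2.4,"ty": 2.0,"tz": 0,"spin": 3},{"claw": 60,"tx": 3.2,"ty": 2.6,"tz": 0,"spin": 4},{"claw": 60,"tx": 4.0,"ty": 3.2,"tz": 0,"spin": 5},{"claw": 60,"tx": 4.57,"ty": 3.76,"tz": 0,"spin": 5.9},{"claw": 60,"tx": 4.57,"ty": 3.76,"tz": 0,"spin": 5.9},{"claw": 60,"tx": 4.57,"ty": 3.76,"tz": 0,"spin": 5.9},{"claw": 60,"tx": 4.57,"ty": 3.76,"tz": 0,"spin": 5.9}], "squeeze": 5}}

```text
time_s: 1.23
tool_pos: [0.4772, -0.2592, 0.2267]
ee_rot: [-2.376, -2.055, 0.0]
ft_force: [-0.1, 0.9, -0.6]
opening: 0.0599
grip_force: 0.0
```

```bash
python3 - <<'E'
from h import *
f=cam('wrist'); cv2.imwrite('pics/w1.png',f['pixels']); np.savez('w1.npz',**f)
print(-f['R'].T@f['t'],f['R'][2]); P=cloud(f); print(P[200,320])
s=env.state(); print(s['tool_pos'],s['ee_rot'],s['joints'])
E
```

```text
[ 0.48991749 -0.17493613  0.38392239] [-0.04438679 -0.30657096 -0.95081232]
[ 0.47269772 -0.29319709 -0.00126594]
[ 0.47726547 -0.25924605  0.22674932] [ 2.37629600e+00  2.05492234e+00 -2.17532503e-04] [-6.38651854e-01  3.75281457e-01  1.47394353e+00 -1.44756335e-04
  1.29237978e+00 -4.93815785e-01]
```

View pics/w1.png

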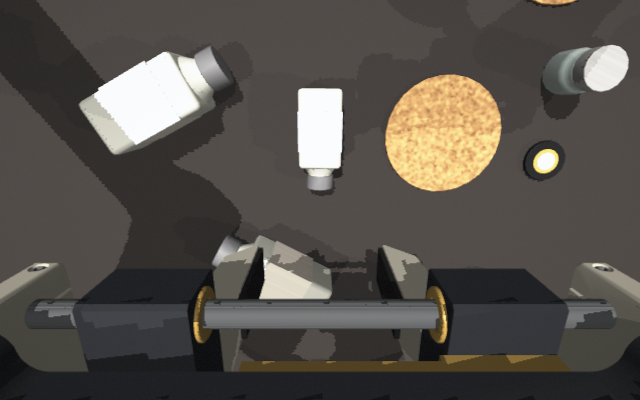

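The wrist view shows the target bottle upright in the image at (320,130), its cap at (320,180), with the fingers aligned to it. The coaster is at (443,132) and the large bottle is off at (275,265).

```bash
python3 - <<'E'
from h import *
f=dict(np.load('w1.npz')); P=cloud(f); hsv=cv2.cvtColor(f['pixels'],cv2.COLOR_BGR2HSV)
roi=np.zeros(P.shape[:2],bool); roi[75:205,285:360]=1
m=roi&(P[...,2]>.01); q=P[m]; top=q[q[:,2]>.038]
for n,a in(('all',q),('top',top)):
    r=cv2.minAreaRect((a[:,:2]*1000).astype(np.float32)); print(n,r,np.percentile(a[:,2],[5,50,98]))
cap=m&(f['pixels'].max(2)<170); cap[:165]=0; c=P[cap]; print('cap',c.min(0),c.max(0),np.median(c,0))
O=((hsv[...,0]>8)&(hsv[...,0]<28)&(hsv[...,1]>90)&(hsv[...,2]>100)).astype(np.uint8)
k,l,st,ce=cv2.connectedComponentsWithStats(O); ys,xs=np.where(l==l[140,443]); p=P[ys,xs]
print('coaster',cv2.minEnclosingCircle((p[:,:2]*1000).astype(np.float32)),p.mean(0))
# other heights
for u,v in [(607,68),(585,80)]: print(P[v,u])
a=env.state()['ee_rot']; R=cv2.Rodrigues(np.array(a))[0]; print('tool y yaw',np.degrees(np.arctan2(R[1,1],R[0,1])))
# two-view tri of coaster centre vs height: scene & side
# cleaner from scene/side
for n in ['scene','side']:
    g=dict(np.load(n+'0.npz')); Q=cloud(g); mm=(Q[...,2]>.108)&(Q[...,2]<.13)&(Q[...,1]>0)&(Q[...,1]<.4)&(Q[...,0]>.3)&(Q[...,0]<.75)
    k,l,st,ce=cv2.connectedComponentsWithStats(mm.astype(np.uint8)); i=1+np.argmax(st[1:,4]); t=Q[l==i]
    r=cv2.minAreaRect((t[:,:2]*1000).astype(np.float32)); print(n,st[i],r,np.median(t[:,2])); print(cv2.boxPoints(r).round())
E
```

```text
all ((483.45404052734375, -218.69808959960938), (104.37334442138672, 44.4074821472168), 81.60643768310547) [0.03300516 0.04311496 0.04492338]
top ((485.0904235839844, -207.6077880859375), (81.95262908935547, 44.4074821472168), 81.60643768310547) [0.04137279 0.04325623 0.04502488]
cap [ 0.46190339 -0.27199526  0.01855943] [ 0.50070054 -0.17493613  0.38392239] [ 0.48296766 -0.26026133  0.0324767 ]
coaster ((582.5093994140625, -226.63137817382812), 106.04566955566406) [ 0.62031728 -0.23313865  0.00507957]
[ 0.75090348 -0.18801836  0.05936074]
[ 0.73354557 -0.1957173   0.05754783]
tool y yaw -8.296216244521311
scene [ 348  179   85   52 3230] ((598.6226806640625, 176.5592041015625), (189.90478515625, 210.5591278076172), 88.64899444580078) 0.12113632374228114
[[491.  84.]
 [702.  79.]
 [706. 269.]
 [496. 274.]]
side [ 237  210   78   61 2827] ((592.9441528320312, 182.67262268066406), (192.49612426757812, 211.30003356933594), 88.61433410644531) 0.12226411087471872
[[485.  89.]
 [696.  84.]
 [701. 276.]
 [490. 281.]]
```

Two views and the wrist camera agree: bottle top at 44 mm, axis at 81.6°, cap grasp point at (0.4775,-0.259), which is under the TCP. Next I descend and grip.

Call:
{"op": "servo_tool", "data": {"moves": [{"claw": 60,"tx": 0,"ty": 0,"tz": -0.9,"spin": 0},{"claw": 60,"tx": 0,"ty": 0,"tz": -1.8,"spin": 0},{"claw": 60,"tx": 0,"ty": 0,"tz": -2.6,"spin": 0},{"claw": 60,"tx": 0,"ty": 0,"tz": -3.2,"spin": 0},{"claw": 60,"tx": 0,"ty": 0,"tz": -3.5,"spin": 0},{"claw": 60,"tx": 0,"ty": 0,"tz": -3.68,"spin": 0},{"claw": 60,"tx": 0,"ty": 0,"tz": -3.68,"spin": 0},{"claw": 25,"tx": 0,"ty": 0,"tz": -3.68,"spin": 0},{"claw": 25,"tx": 0,"ty": 0,"tz": -3.68,"spin": 0},{"claw": 25,"tx": 0,"ty": 0,"tz": -3.68,"spin": 0},{"claw": 25,"tx": 0,"ty": 0,"tz": -3.68,"spin": 0},{"claw": 25,"tx": 0,"ty": 0,"tz": -3.68,"spin": 0},{"claw": 25,"tx": 0,"ty": 0,"tz": -3.68,"spin": 0}], "squeeze": 6}}

```text
time_s: 2.9
tool_pos: [0.4782, -0.2584, 0.0062]
ee_rot: [2.373, 2.058, -0.0]
ft_force: [-2.3, -0.4, 4.6]
opening: 0.032
grip_force: 5.1
```

Call:
{"op": "servo_tool", "data": {"moves": [{"claw": 20,"tx": 0.01,"ty": 0.07,"tz": 0.2,"spin": 0},{"claw": 20,"tx": 0.02,"ty": 0.15,"tz": 0.39,"spin": 0},{"claw": 20,"tx": 0.04,"ty": 0.27,"tz": 0.56,"spin": 0},{"claw": 20,"tx": 0.06,"ty": 0.39,"tz": 0.73,"spin": 0},{"claw": 20,"tx": 0.08,"ty": 0.54,"tz": 0.87,"spin": 0},{"claw": 20,"tx": 0.1,"ty": 0.7,"tz": 1.0,"spin": 0},{"claw": 20,"tx": 0.13,"ty": 0.89,"tz": 1.09,"spin": 0},{"claw": 20,"tx": 0.16,"ty": 1.08,"tz": 1.17,"spin": 0},{"claw": 20,"tx": 0.19,"ty": 1.28,"tz": 1.21,"spin": 0},{"claw": 20,"tx": 0.22,"ty": 1.49,"tz": 1.23,"spin": 0},{"claw": 20,"tx": 0.25,"ty": 1.69,"tz": 1.22,"spin": 0},{"claw": 20,"tx": 0.28,"ty": 1.9,"tz": 1.19,"spin": 0},{"claw": 20,"tx": 0.28,"ty": 1.9,"tz": 1.19,"spin": 0},{"claw": 20,"tx": 0.28,"ty": 1.9,"tz": 1.19,"spin": 0}]}}

```text
time_s: 4.65
tool_pos: [0.4949, -0.1443, 0.0773]
ee_rot: [2.373, 2.058, -0.0]
ft_force: [0.5, 0.3, -1.7]
opening: 0.0299
grip_force: 6.8
```

```bash
python3 - <<'E'
from h import *
a=cam('scene')['pixels'][130:280,150:350]; b=cam('side')['pixels'][110:260,270:470]
cv2.imwrite('pics/c2.png',np.vstack([cv2.resize(x,None,fx=2,fy=2,interpolation=cv2.INTER_CUBIC) for x in (a,b)])[:600])
E
```

```text
(no output)
```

View pics/c2.png

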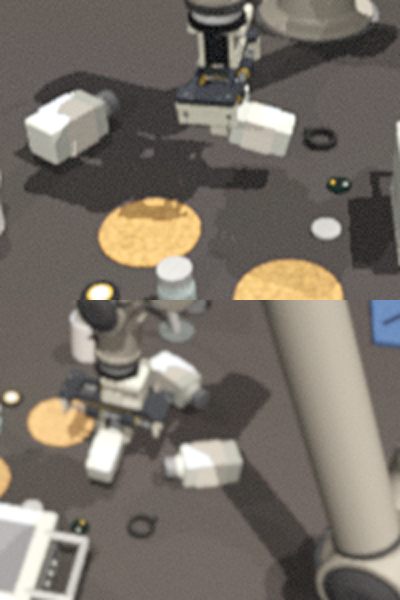

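Scene (top) and side (bottom): the bottle is in the gripper but still sticks out toward +y, so it slid along the desk instead of pivoting. I'll measure its tilt.

```bash
cat > tilt.py <<'E'
from h import *
T=env.state()['tool_pos']; g=T+[0,0,.019]; print('tcp',T)
for n in ['scene','side']:
    f=cam(n); P=cloud(f); hsv=cv2.cvtColor(f['pixels'],cv2.COLOR_BGR2HSV)
    m=(np.abs(P[...,0]-g[0])<.05)&(np.abs(P[...,1]-g[1])<.13)&(P[...,2]>.008)&(P[...,2]<g[2]+.03)&(hsv[...,2]>150)&(hsv[...,1]<45)
    k,l,st,ce=cv2.connectedComponentsWithStats(m.astype(np.uint8)); i=1+np.argmax(st[1:,4]); q=P[l==i]
    print(n,len(q),q.min(0).round(3),q.max(0).round(3),q.mean(0).round(3))
    # (y,z) silhouette profile rect
    r=cv2.minAreaRect((q[:,1:]*1000).astype(np.float32)); print('yz',r)
E
python3 tilt.py
```

```text
tcp [ 0.49490217 -0.14459888  0.07731689]
scene 606 [ 0.48  -0.136  0.054] [ 0.535 -0.052  0.11 ] [ 0.517 -0.093  0.089]
yz ((-95.55799102783203, 81.53555297851562), (50.12855911254883, 77.43252563476562), 71.20551300048828)
side 348 [ 0.467 -0.139  0.063] [ 0.527 -0.043  0.12 ] [ 0.501 -0.085  0.098]
yz ((-92.8318862915039, 90.50096130371094), (38.53288269042969, 96.1389389038086), 75.32412719726562)
```

The bottle hangs only about 17° below level: pad friction at 6.8 N holds it. I'll relax to the minimum grip so that it swings down.

Call:
{"op": "servo_tool", "data": {"moves": [{"claw": 20,"tx": 0,"ty": 0,"tz": 0.02,"spin": 0},{"claw": 20,"tx": 0,"ty": 0,"tz": 0.04,"spin": 0},{"claw": 20,"tx": 0,"ty": 0,"tz": 0.06,"spin": 0},{"claw": 20,"tx": 0,"ty": 0,"tz": 0.06,"spin": 0},{"claw": 20,"tx": 0,"ty": 0,"tz": 0.06,"spin": 0},{"claw": 20,"tx": 0,"ty": 0,"tz": 0.06,"spin": 0}], "squeeze": 3}}

```text
time_s: 5.6
tool_pos: [0.4949, -0.1442, 0.0809]
ee_rot: [2.374, 2.058, 0.0]
ft_force: [0.1, -0.2, -1.5]
opening: 0.0293
grip_force: 3.3
```

```bash
python3 tilt.py
```

```text
tcp [ 0.49486262 -0.1441892   0.08089645]
scene 614 [ 0.478 -0.158  0.008] [ 0.532 -0.077  0.107] [ 0.516 -0.114  0.057]
yz ((-121.11225891113281, 59.845062255859375), (50.702880859375, 110.87300109863281), 26.030458450317383)
side 349 [ 0.467 -0.14   0.018] [ 0.524 -0.067  0.117] [ 0.499 -0.099  0.065]
yz ((-105.86547088623047, 65.72309875488281), (38.9776496887207, 114.518310546875), 43.141841888427734)
```

It has swung to about 30° from vertical. Next I carry it above the coaster and check the tilt there. Then I touch the base edge on the cork and drag +y, so that friction squares it up.

Call:
{"op": "servo_tool", "data": {"moves": [{"claw": 20,"tx": 0,"ty": 0,"tz": 0.3,"spin": 0},{"claw": 20,"tx": 0,"ty": 0,"tz": 0.6,"spin": 0},{"claw": 20,"tx": 0.4,"ty": -0.45,"tz": 0.6,"spin": 0},{"claw": 20,"tx": 0.8,"ty": -0.9,"tz": 0.6,"spin": 0},{"claw": 20,"tx": 1.2,"ty": -1.36,"tz": 0.6,"spin": 0},{"claw": 20,"tx": 1.6,"ty": -1.82,"tz": 0.6,"spin": 0},{"claw": 20,"tx": 1.99,"ty": -2.27,"tz": 0.6,"spin": 0},{"claw": 20,"tx": 1.99,"ty": -2.27,"tz": 0.6,"spin": 0},{"claw": 20,"tx": 1.99,"ty": -2.27,"tz": 0.6,"spin": 0},{"claw": 20,"tx": 1.99,"ty": -2.27,"tz": 0.6,"spin": 0}]}}

```text
time_s: 6.95
tool_pos: [0.6138, -0.2794, 0.117]
ee_rot: [-2.372, -2.058, 0.0]
ft_force: [-0.3, 0.9, -1.7]
opening: 0.0283
grip_force: 2.9
```

```bash
sed -i 's/P\[...,2\]>.008/P[...,2]>.012/' tilt.py; python3 tilt.py; python3 - <<'E'
from h import *
a=cam('scene')['pixels'][150:300,130:330]; b=cam('side')['pixels'][80:230,230:430]
cv2.imwrite('pics/c3.png',np.vstack([cv2.resize(x,None,fx=2,fy=2,interpolation=cv2.INTER_CUBIC) for x in (a,b)])[:600])
E
```

```text
tcp [ 0.61377348 -0.27941189  0.11700376]
scene 640 [ 0.599 -0.296  0.031] [ 0.649 -0.247  0.139] [ 0.634 -0.269  0.082]
yz ((-271.1641845703125, 84.81948852539062), (108.786865234375, 49.094390869140625), 89.3493881225586)
side 268 [ 0.588 -0.274  0.03 ] [ 0.645 -0.237  0.157] [ 0.615 -0.253  0.094]
yz ((-252.880126953125, 95.05572509765625), (32.708839416503906, 125.36006927490234), 13.218324661254883)
```

View pics/c3.png

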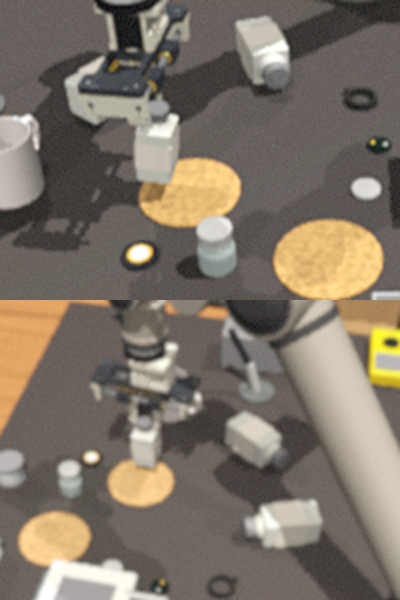

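The bottle now hangs nearly upright (within about 5°) and stays gripped. I'll move it over the coaster centre and lower it with a firmer grip.

Call:
{"op": "servo_tool", "data": {"moves": [{"claw": 20,"tx": 0.03,"ty": 0.2,"tz": 0,"spin": 0},{"claw": 20,"tx": 0.07,"ty": 0.45,"tz": 0,"spin": 0},{"claw": 20,"tx": 0.1,"ty": 0.67,"tz": 0,"spin": 0},{"claw": 20,"tx": 0.1,"ty": 0.67,"tz": 0,"spin": 0},{"claw": 20,"tx": 0.1,"ty": 0.67,"tz": -0.1,"spin": 0},{"claw": 20,"tx": 0.1,"ty": 0.67,"tz": -0.2,"spin": 0},{"claw": 20,"tx": 0.1,"ty": 0.67,"tz": -0.3,"spin": 0},{"claw": 20,"tx": 0.1,"ty": 0.67,"tz": -0.38,"spin": 0},{"claw": 20,"tx": 0.1,"ty": 0.67,"tz": -0.38,"spin": 0},{"claw": 20,"tx": 0.1,"ty": 0.67,"tz": -0.38,"spin": 0}], "squeeze": 5}}

```text
time_s: 8.4
tool_pos: [0.6204, -0.2403, 0.0943]
ee_rot: [2.373, 2.058, 0.0]
ft_force: [0.2, 0.1, -2.0]
opening: 0.0279
grip_force: 4.9
```

```bash
python3 tilt.py
```

```text
tcp [ 0.62039116 -0.24031118  0.09429642]
scene 569 [ 0.602 -0.259  0.012] [ 0.656 -0.208  0.115] [ 0.642 -0.232  0.061]
yz ((-232.89010620117188, 63.53462219238281), (103.33487701416016, 48.31719207763672), 87.59809112548828)
side 247 [ 0.595 -0.237  0.014] [ 0.651 -0.199  0.121] [ 0.62  -0.213  0.073]
yz ((-213.77374267578125, 69.6476821899414), (33.834083557128906, 108.08586883544922), 18.242097854614258)
```

Base still about 8–15 mm above the cork. I'll lower it in small steps until it touches.

Call:
{"op": "servo_tool", "data": {"moves": [{"claw": 20,"tx": 0,"ty": 0,"tz": -0.05,"spin": 0},{"claw": 20,"tx": 0,"ty": 0,"tz": -0.1,"spin": 0},{"claw": 20,"tx": 0,"ty": 0,"tz": -0.15,"spin": 0},{"claw": 20,"tx": 0,"ty": 0,"tz": -0.15,"spin": 0}]}}

```text
time_s: 9.0
tool_pos: [0.6215, -0.2426, 0.0894]
ee_rot: [2.368, 2.053, 0.001]
ft_force: [-4.0, -3.7, 17.4]
opening: 0.0278
grip_force: 9.8
```

Call:
{"op": "servo_tool", "data": {"moves": [{"claw": 20,"tx": 0,"ty": 0,"tz": -0.04,"spin": 0},{"claw": 20,"tx": 0,"ty": 0,"tz": -0.07,"spin": 0},{"claw": 20,"tx": 0,"ty": 0,"tz": -0.07,"spin": 0}]}}

```text
time_s: 9.38
tool_pos: [0.6218, -0.2443, 0.0879]
ee_rot: [2.365, 2.05, -0.0]
ft_force: [-10.2, -5.8, 30.9]
opening: 0.0296
grip_force: 13.4
```

Firm contact; the bottle stands on the cork. I'll ease off the push, then check its tilt.

Call:
{"op": "servo_tool", "data": {"moves": [{"claw": 20,"tx": 0,"ty": 0,"tz": 0.08,"spin": 0},{"claw": 20,"tx": 0,"ty": 0,"tz": 0.11,"spin": 0},{"claw": 20,"tx": 0,"ty": 0,"tz": 0.11,"spin": 0}], "squeeze": 3}}

```text
time_s: 9.75
tool_pos: [0.6209, -0.2411, 0.0891]
ee_rot: [2.371, 2.056, 0.001]
ft_force: [-1.8, -2.4, 9.7]
opening: 0.0298
grip_force: 5.4
```

```bash
python3 tilt.py; python3 - <<'E'
from h import *
a=cam('scene')['pixels'][150:300,130:330]; b=cam('side')['pixels'][80:230,230:430]
cv2.imwrite('pics/c4.png',np.vstack([cv2.resize(x,None,fx=2,fy=2,interpolation=cv2.INTER_CUBIC) for x in (a,b)])[:600])
E
```

```text
tcp [ 0.62093102 -0.24106438  0.08907543]
scene 551 [ 0.602 -0.26   0.012] [ 0.658 -0.208  0.111] [ 0.642 -0.232  0.059]
yz ((-233.4323272705078, 61.073551177978516), (99.00057220458984, 48.10541534423828), 87.29899597167969)
side 241 [ 0.595 -0.238  0.013] [ 0.652 -0.201  0.123] [ 0.621 -0.214  0.071]
yz ((-214.9400177001953, 69.4403305053711), (36.71363067626953, 110.21199035644531), 19.27635383605957)
```

View pics/c4.png

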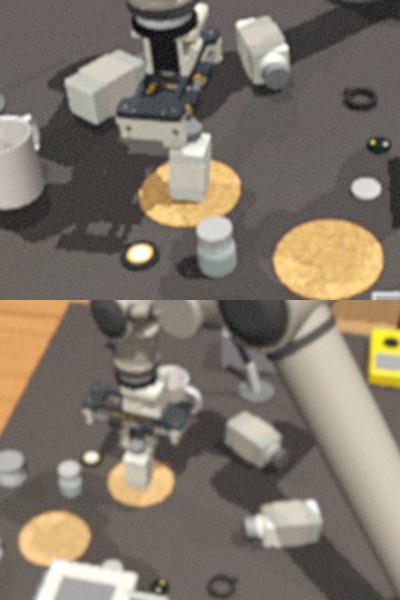

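The bottle is on the cork near (189,190) in the scene crop, nearly upright and well inside its tipping limit. I'll release it, rise and check.

Call:
{"op": "servo_tool", "data": {"moves": [{"claw": 20,"tx": 0,"ty": 0,"tz": 0.04,"spin": 0},{"claw": 20,"tx": 0,"ty": 0,"tz": 0.05,"spin": 0},{"claw": 50,"tx": 0,"ty": 0,"tz": 0.05,"spin": 0},{"claw": 60,"tx": 0,"ty": 0,"tz": 0.05,"spin": 0},{"claw": 60,"tx": 0,"ty": 0,"tz": 0.05,"spin": 0},{"claw": 60,"tx": 0,"ty": 0,"tz": 0.05,"spin": 0},{"claw": 60,"tx": 0,"ty": 0,"tz": 0.4,"spin": 0},{"claw": 60,"tx": 0,"ty": 0,"tz": 1.0,"spin": 0},{"claw": 60,"tx": 0,"ty": 0,"tz": 1.8,"spin": 0},{"claw": 60,"tx": 0,"ty": 0,"tz": 2.2,"spin": 0},{"claw": 60,"tx": 0,"ty": 0,"tz": 2.2,"spin": 0},{"claw": 60,"tx": 0,"ty": 0,"tz": 2.2,"spin": 0}]}}

```text
time_s: 11.45
tool_pos: [0.6197, -0.2399, 0.2179]
ee_rot: [-2.372, -2.056, 0.001]
ft_force: [-0.2, 0.1, -0.8]
opening: 0.0598
grip_force: 0.0
```

```bash
cat > chk.py <<'E'
from h import *
for n in ['scene','side']:
    f=cam(n); P=cloud(f); hsv=cv2.cvtColor(f['pixels'],cv2.COLOR_BGR2HSV)
    m=(np.hypot(P[...,0]-.621,P[...,1]+.236)<.1)&(P[...,2]>.015)&(P[...,2]<.125)&(hsv[...,1]<60)
    k,l,st,ce=cv2.connectedComponentsWithStats(m.astype(np.uint8)); i=1+np.argmax(st[1:,4]); q=P[l==i]
    print(n,len(q))
    for a,b in((.02,.04),(.04,.06),(.06,.08),(.09,.1),(.1,.12)):
        z=q[(q[:,2]>a)&(q[:,2]<b)]
        if len(z)>5: print(a,b,len(z),np.percentile(z,2,axis=0).round(3),np.percentile(z,98,axis=0).round(3))
    print('zmax',np.percentile(q[:,2],99))
E
python3 chk.py
python3 - <<'E'
from h import *
# cleaner: from wide views, precise edges: bar & lid
for n in ['scene','side']:
    g=dict(np.load(n+'0.npz')); Q=cloud(g); mm=(Q[...,2]>.105)&(Q[...,2]<.14)&(Q[...,1]>0)&(Q[...,1]<.4)&(Q[...,0]>.4)&(Q[...,0]<.75)
    bar=Q[mm&(Q[...,0]<.51)]; lid=Q[mm&(Q[...,0]>.57)]
    r=cv2.minAreaRect((lid[:,:2]*1000).astype(np.float32)); print(n,'lid',r,np.median(lid[:,2]))
    rb=cv2.fitLine(bar[:,:2].astype(np.float32),cv2.DIST_HUBER,0,.01,.01).ravel(); print('bar',len(bar),rb,bar.min(0),bar.max(0),np.median(bar,0))
print(env.state()['tool_pos'],env.state()['joints'])
E
```

```text
scene 690
0.02 0.04 123 [ 0.613 -0.261  0.021] [ 0.648 -0.215  0.04 ]
0.04 0.06 134 [ 0.605 -0.26   0.04 ] [ 0.648 -0.215  0.059]
0.06 0.08 156 [ 0.606 -0.26   0.061] [ 0.648 -0.215  0.08 ]
0.09 0.1 30 [ 0.621 -0.248  0.09 ] [ 0.641 -0.224  0.099]
0.1 0.12 96 [ 0.609 -0.252  0.101] [ 0.638 -0.225  0.109]
zmax 0.10836146464167311
side 264
0.02 0.04 43 [ 0.599 -0.233  0.02 ] [ 0.642 -0.207  0.039]
0.04 0.06 50 [ 0.598 -0.237  0.04 ] [ 0.642 -0.207  0.058]
0.06 0.08 70 [ 0.597 -0.252  0.061] [ 0.641 -0.208  0.08 ]
0.09 0.1 16 [ 0.607 -0.23   0.09 ] [ 0.632 -0.218  0.099]
0.1 0.12 39 [ 0.608 -0.243  0.101] [ 0.632 -0.219  0.111]
zmax 0.10910888607979483
scene lid ((636.503173828125, 175.77468872070312), (191.03335571289062, 133.29214477539062), 89.44978332519531) 0.12117382179095845
bar 174 [0.01709683 0.99985385 0.50023603 0.18667829] [0.4929149  0.11811482 0.1134774 ] [0.50982458 0.23921648 0.12674535] [0.50022111 0.17830097 0.12045721]
side lid ((634.7108154296875, 182.1825714111328), (193.42141723632812, 129.4299774169922), 89.98737335205078) 0.12232803681640922
bar 166 [0.01591516 0.99987334 0.49433076 0.1855147 ] [0.48712675 0.12486608 0.11551703] [0.50980224 0.24586371 0.12817346] [0.49431311 0.18981843 0.12285613]
[ 0.61961607 -0.23988559  0.21749239] [-4.84623070e-01  6.15189721e-01  1.10023328e+00  2.02373390e-06
  1.42945713e+00 -3.42323629e-01]
```

Bottle released: vertical edges consistent across heights, top at 109 mm, centre about (0.623,-0.236), well on the cork. Now I go above the lid's bar at about (0.497,0.182,0.12), turning 7.3°.

Call:
{"op": "servo_tool", "data": {"moves": [{"claw": 46,"tx": -0.2,"ty": 0.8,"tz": 0,"spin": 0},{"claw": 46,"tx": -0.4,"ty": 1.7,"tz": 0,"spin": 0.2},{"claw": 46,"tx": -0.65,"ty": 2.6,"tz": 0,"spin": 0.4},{"claw": 46,"tx": -0.9,"ty": 3.5,"tz": 0,"spin": 0.6},{"claw": 46,"tx": -1.15,"ty": 4.4,"tz": 0,"spin": 0.73},{"claw": 46,"tx": -1.4,"ty": 5.3,"tz": 0,"spin": 0.73},{"claw": 46,"tx": -1.7,"ty": 6.2,"tz": 0,"spin": 0.73},{"claw": 46,"tx": -2.04,"ty": 7.03,"tz": 0,"spin": 0.73},{"claw": 46,"tx": -2.04,"ty": 7.03,"tz": 0,"spin": 0.73},{"claw": 46,"tx": -2.04,"ty": 7.03,"tz": 0,"spin": 0.73},{"claw": 46,"tx": -2.04,"ty": 7.03,"tz": 0,"spin": 0.73}]}}

```text
time_s: 12.92
tool_pos: [0.4983, 0.1804, 0.2191]
ee_rot: [-2.24, -2.203, 0.001]
ft_force: [-0.0, 0.2, -0.4]
opening: 0.0463
grip_force: 0.0
```

```bash
python3 - <<'E'
from h import *
f=cam('wrist'); cv2.imwrite('pics/w2.png',f['pixels']); np.savez('w2.npz',**f)
s=env.state(); print(s['tool_pos'],s['joints'])
P=cloud(f); T=s['tool_pos']
m=(np.abs(P[...,2]-.12)<.012)&(np.abs(P[...,0]-T[0])<.03)&(np.abs(P[...,1]-T[1])<.08)
q=P[m]; print(len(q),q.min(0),q.max(0),np.median(q,0)); vs,us=np.where(m); print(us.min(),us.max(),vs.min(),vs.max())
b=q[np.abs(q[:,1]-T[1])<.045]; print('bar x',np.percentile(b[:,0],[2,50,98]),'z',np.percentile(b[:,2],[50,95]),cv2.fitLine(b[:,:2].astype(np.float32),cv2.DIST_HUBER,0,.01,.01).ravel())
R=cv2.Rodrigues(np.array(s['ee_rot']))[0]; print('yaw',np.degrees(np.arctan2(R[1,1],R[0,1])))
E
```

```text
[0.49833583 0.18038008 0.2191796 ] [ 2.02765480e-01  3.57559672e-01  1.52248933e+00 -2.29738101e-04
  1.26202573e+00  2.19638618e-01]
3114 [0.48846272 0.12225243 0.11604712] [0.52832794 0.24290152 0.12656403] [0.4985944  0.19069588 0.12379013]
309 358 128 271
bar x [0.4894912  0.49564178 0.5015096 ] z [0.12378594 0.12537567] [0.02267377 0.9997429  0.49561188 0.18227175]
yaw -0.962760342477416
```

View pics/w2.png

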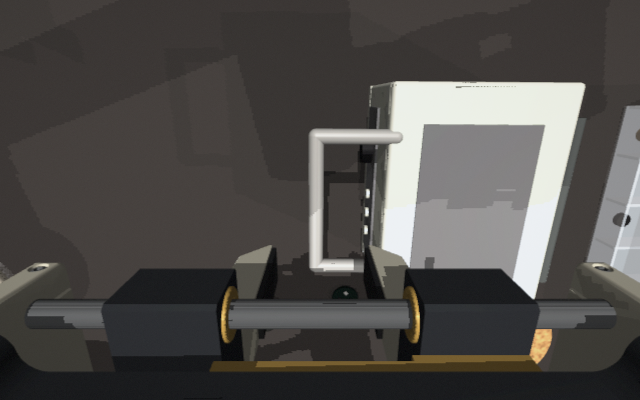

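The wrist view shows the handle bar vertical at column 316 (rows 130–265) with the lid to its right. The measured bar centre is (0.4955, 0.1825), its top at 125.5 mm and its yaw about -1°, so the axis is at 119.5 mm as expected. Now I descend and grip it.

Call:
{"op": "servo_tool", "data": {"moves": [{"claw": 46,"tx": -0.045,"ty": 0.03,"tz": -0.5,"spin": 0},{"claw": 46,"tx": -0.045,"ty": 0.03,"tz": -1.0,"spin": 0},{"claw": 46,"tx": -0.045,"ty": 0.03,"tz": -1.4,"spin": 0},{"claw": 46,"tx": -0.045,"ty": 0.03,"tz": -1.8,"spin": 0},{"claw": 46,"tx": -0.045,"ty": 0.03,"tz": -1.97,"spin": 0},{"claw": 46,"tx": -0.045,"ty": 0.03,"tz": -1.97,"spin": 0},{"claw": 5,"tx": -0.045,"ty": 0.03,"tz": -1.97,"spin": 0},{"claw": 5,"tx": -0.045,"ty": 0.03,"tz": -1.97,"spin": 0},{"claw": 5,"tx": -0.045,"ty": 0.03,"tz": -1.97,"spin": 0},{"claw": 5,"tx": -0.045,"ty": 0.03,"tz": -1.97,"spin": 0},{"claw": 5,"tx": -0.045,"ty": 0.03,"tz": -1.97,"spin": 0},{"claw": 5,"tx": -0.045,"ty": 0.03,"tz": -1.97,"spin": 0}], "squeeze": 15}}

```text
time_s: 14.48
tool_pos: [0.4947, 0.1835, 0.1016]
ee_rot: [-2.237, -2.205, 0.001]
ft_force: [-3.8, 0.9, 5.5]
opening: 0.0113
grip_force: 15.0
```

Bar gripped (opening 11.3 mm). I'll lift along the hinge arc, first to 30°.

Call:
{"op": "servo_tool", "data": {"moves": [{"claw": 5,"tx": 0.006,"ty": 0,"tz": 0.14,"spin": 0},{"claw": 5,"tx": 0.018,"ty": 0,"tz": 0.283,"spin": 0},{"claw": 5,"tx": 0.037,"ty": 0,"tz": 0.424,"spin": 0},{"claw": 5,"tx": 0.061,"ty": 0,"tz": 0.563,"spin": 0},{"claw": 5,"tx": 0.092,"ty": 0,"tz": 0.702,"spin": 0},{"claw": 5,"tx": 0.128,"ty": 0,"tz": 0.839,"spin": 0},{"claw": 5,"tx": 0.171,"ty": 0,"tz": 0.975,"spin": 0},{"claw": 5,"tx": 0.219,"ty": 0,"tz": 1.108,"spin": 0},{"claw": 5,"tx": 0.273,"ty": 0,"tz": 1.239,"spin": 0},{"claw": 5,"tx": 0.333,"ty": -0.01,"tz": 1.367,"spin": 0},{"claw": 5,"tx": 0.399,"ty": -0.01,"tz": 1.493,"spin": 0},{"claw": 5,"tx": 0.469,"ty": -0.01,"tz": 1.616,"spin": 0},{"claw": 5,"tx": 0.469,"ty": -0.01,"tz": 1.616,"spin": 0},{"claw": 5,"tx": 0.469,"ty": -0.01,"tz": 1.616,"spin": 0}]}}

```text
time_s: 16.23
tool_pos: [0.5215, 0.1828, 0.1991]
ee_rot: [-2.236, -2.204, 0.004]
ft_force: [-11.2, 0.2, 2.8]
opening: 0.0112
grip_force: 15.0
```

Call:
{"op": "servo_tool", "data": {"moves": [{"claw": 5,"tx": 0.06,"ty": 0,"tz": 0.12,"spin": 0},{"claw": 5,"tx": 0.14,"ty": 0,"tz": 0.236,"spin": 0},{"claw": 5,"tx": 0.22,"ty": 0,"tz": 0.348,"spin": 0},{"claw": 5,"tx": 0.31,"ty": -0.01,"tz": 0.457,"spin": 0},{"claw": 5,"tx": 0.4,"ty": -0.01,"tz": 0.562,"spin": 0},{"claw": 5,"tx": 0.5,"ty": -0.01,"tz": 0.663,"spin": 0},{"claw": 5,"tx": 0.61,"ty": -0.01,"tz": 0.758,"spin": 0},{"claw": 5,"tx": 0.715,"ty": -0.02,"tz": 0.85,"spin": 0},{"claw": 5,"tx": 0.825,"ty": -0.02,"tz": 0.936,"spin": 0},{"claw": 5,"tx": 0.945,"ty": -0.02,"tz": 1.018,"spin": 0},{"claw": 5,"tx": 1.065,"ty": -0.02,"tz": 1.094,"spin": 0},{"claw": 5,"tx": 1.19,"ty": -0.025,"tz": 1.165,"spin": 0},{"claw": 5,"tx": 1.19,"ty": -0.025,"tz": 1.165,"spin": 0},{"claw": 5,"tx": 1.19,"ty": -0.025,"tz": 1.165,"spin": 0},{"claw": 5,"tx": 1.19,"ty": -0.025,"tz": 1.165,"spin": 0},{"claw": 5,"tx": 1.19,"ty": -0.025,"tz": 1.165,"spin": 0}]}}

```text
time_s: 18.23
tool_pos: [0.595, 0.1811, 0.2714]
ee_rot: [2.236, 2.203, 0.004]
ft_force: [-7.5, -0.9, 9.2]
opening: 0.0114
grip_force: 15.0
```

```bash
python3 chk.py | grep -E 'zmax|0.06 0.08|side'; python3 - <<'E'
from h import *
s=env.state(); T=s['tool_pos']; print(T,s['grip_force'],s['opening'],s['ft_force'])
dz=T[2]+.019-.1155; print('angle if bar at grasp point',np.degrees(np.arcsin(dz/.195)+0)-0, 'x-based',np.degrees(np.arccos((.4955+.195-T[0])/.195)))
f=cam('scene'); g=cam('side')
cv2.imwrite('pics/c5.png',np.vstack([f['pixels'][60:320,180:480],g['pixels'][100:360,180:480]]))
for c in (f,g):
    P=cloud(c); m=(P[...,2]>.14)&(P[...,2]<.24)&(P[...,0]>.58)&(P[...,0]<.71)&(np.abs(P[...,1]-.18)<.09)
    q=P[m]; 
    if len(q)>50:
        x,z=q[:,0],q[:,2]; l=cv2.fitLine(np.c_[x,z].astype(np.float32),cv2.DIST_HUBER,0,.01,.01).ravel(); print(len(q),'lid slope',np.degrees(np.arctan2(l[1],l[0])),l)
E
```

```text
0.06 0.08 145 [ 0.611 -0.261  0.06 ] [ 0.648 -0.215  0.08 ]
zmax 0.10882816709340956
side 262
0.06 0.08 65 [ 0.598 -0.252  0.06 ] [ 0.641 -0.208  0.08 ]
zmax 0.10954716043049927
[0.5949503  0.18110739 0.27137785] 14.996243566274643 0.011303372204083973 [-7.59093935  0.03516559  9.25649951]
angle if bar at grasp point 63.74180533305339 x-based 60.65951851592673
3714 lid slope -59.297356 [ 0.51058257 -0.85982877  0.6554134   0.18953486]
375 lid slope -58.76291 [ 0.5185807  -0.8550287   0.6494817   0.19812164]
```

View pics/c5.png

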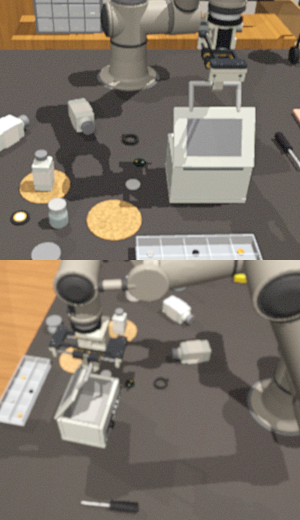

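The lid is open at about 59–60° and held by the gripper (lid slopes 59.3° and 58.8° in two views). The bottle is upright on the coaster and the bystanders are unmoved. I'll hold a moment, then hand in.

Call:
{"op": "servo_tool", "data": {"moves": [{"claw": 5,"tx": 0,"ty": 0,"tz": 0,"spin": 0},{"claw": 5,"tx": 0,"ty": 0,"tz": 0,"spin": 0},{"claw": 5,"tx": 0,"ty": 0,"tz": 0,"spin": 0},{"claw": 5,"tx": 0,"ty": 0,"tz": 0,"spin": 0}]}}

```text
time_s: 18.92
tool_pos: [0.595, 0.1811, 0.2714]
ee_rot: [2.236, 2.203, 0.004]
ft_force: [-6.9, -0.6, 9.3]
opening: 0.011
grip_force: 15.0
```

```bash
python3 -c "
from station import env
s=env.state(); print(s['tool_pos'],s['grip_force'],abs(s['qd']).max()); print(env.finish_job())"
```

```text
[0.59496204 0.18110781 0.27137094] 14.996277540922165 0.0009172499002667494
the job is handed in; nothing more can be done
None
```

The job is handed in at about 19 s: the bottle stands upright and released on the nearer coaster, and the gripper is still holding the lid steady at about 59–60° (no verdict was returned).

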